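# Uncover the glue pot and close its heating jacket

## Robot

A 6-joint arm with a two-finger parallel gripper is mounted at the origin on the work surface. World frame = base frame: x ahead of the robot, y to its left, z up, the work surface at z = 0. Lengths are in m, angles in rad, forces in N, time in s.
With the tool pointing down it reaches from about 0.3 to 0.875 m from the base axis. Payload 4.2 kg.
Tool frame: the origin (TCP) lies at the very end of the fingers, on their centre line; the grasp point (between the pads) lies r.grip_depth behind it (r.grip_depth is the distance from the TCP to the grasp point, in m); z points along the fingers, y is the line along which they close (so a half turn about z gives the same grasp; the last joint's range is limited). The gripper opens to 85 mm and grips with 20 to 120 N. Pads are 22 mm wide; open, the fingers measure 114 mm over their backs; the gripper's body (76 mm by 85 mm) begins 54 mm behind the grasp point. The pads swing forward as they close: fully open they stand 13 mm farther back than shut.
Start: joints at [1.16, 0.32, 1.565, -0, 1.257, -0.02], TCP at [0.219, 0.532, 0.231] pointing down, gripper open.
Joint ranges: [-3.11, 3.11], [-0.84, 2.01], [0.21, 2.61], [-1.34, 4.49], [0.05, 2.63], [-2.56, 2.56]. Speed limits (rad/s): [2.57, 2.57, 3.14, 3.14, 3.14, 3.14].

## Interface

Orientations are given as a rotation vector (axis times angle).
In Python, from bench import r gives the robot as it stands.
- The arm moves only by the tool move_arm, never from a script. Its arguments are lists of equal length, an entry for each row: "offset": the shift along the tool's x, y, z in cm, a list of three; "yaw": the turn about the tool's z in degrees. In form: {"offset": [[tx, ty, tz], ...], "yaw": [yaw, ...]}. A call has 1 to 10 rows; each row shifts and turns the commanded pose from where the row before left it, along the tool's axes as they then stand; what a row does not reach is not made up. A row lasts 1/8 s, in which the tool goes at most 62.5 mm and 10.7 degrees, less where a joint would pass 70% of its speed; a pose out of reach is approached as far as the arm can. A call is refused whole if a number of a shift passes 6.25 or a number of a turn 10.7, either way. A call with a gripper value outside its range is refused whole. "gripper" is the opening, from -1 (shut) to 1 (fully open), set as the call begins (left out, the last holds). The fingers move at their own pace and stop on an object; "grip_force" is the grip in N (left out, the last holds). Time passes only in rows, so rows that do not move let the fingers close. It gives the time, the measured TCP pose, the force, the opening and the grip force at its end, in the units of the state.
- r.read_state(): the state, without advancing time (a new reading comes with each control period).
- r.read_camera(name): name is "side" or "top" or "wrist"; returns a dict with "image" (420x560x3 uint8, red, green, blue), "vfov" (degrees; the focal length in pixels is half the picture's height over the tangent of half this angle, whatever the lens; pixels are square), "cx", "cy" (the principal point, pixels), "position" and "rotation" of the camera in the world. Camera axes: x right, y up, looking along -z (the intrinsics and any distortion apply to the point x, -y, -z); pixel columns grow to the right and rows downward; lengths in m; the calibration is good to about 2 mm. The wrist camera is an equidistant fisheye: a pixel r from the principal point sees the ray r / f radians off the axis. A picture is of the moment at which its call begins. There is no depth.
- r.job_done(): hands the job in; it is judged then, once.
The state is a dict: "t": time; "joint_pos": joint angles; "joint_vel": joint speeds; "effort": joint torques, N m; "tcp_pos": TCP position; "tool_rot": TCP orientation; "wrist_force": force on the tool from outside, world axes, zero at the start; "ft_torque": the same for the moment, N m; "opening": finger opening in m; "finger_force": force on a finger pad.
Only numpy, scipy, OpenCV 4.12 (cv2) and the standard library are available. Lean on these libraries where they do the work, as an engineer would, in place of code of your own. Each camera call takes 0.05 s, during which the arm holds its last target. There are 200 camera calls.

## Task

Get the glue pot ready for filling: lift the loose lid off the pot and set it down, not dropped, knob up in the middle of the empty round cork pad. Then swing both hinged halves of the aluminium jacket fully shut around the open pot, so that their front lugs meet. Leave everything else on the bench where it is.

Things in the scene. Friction and masses are not known exactly. Their poses are not given: they have to be found in the camera images.
- heater: pot heater, fixed: dark round base (132 mm wide, 20 tall) with a fixed open steel pot (90 mm wide, wall 4, rim 105 above the bench); behind it (+x) a hinge pillar (72 mm from the pot's axis, 14 wide, 118 tall) and a grey control box (92 to 162 mm behind the axis, 90 wide, 60 tall). Origin: pot's axis at bench level; z up, front is -x, towards the robot at yaw 0
- hinge (a point): top of the hinge pillar, 118 mm above the bench, on the upright hinge axis shared by both jacket halves; its axes are the heater's
- jacket_left (a joint): angle of the left (heater's +y) half of the aluminium jacket, an upright half tube on the pillar: 0 shut on the middle plane, grows outward, stop at 1.25. Shut it lies 49 to 56 mm from the pot's axis, 23 to 112 mm above the bench. Stays where it is left; 1 to 2 N at the lug moves it. It cannot shut while the lid, which overhangs, is on the pot
- jacket_right (a joint): the same for the right (-y side) half, its mirror image
- jacket_left_lug (a point): point on the outer face, to be pushed, of the left half's front lug: an upright plate 5 mm thick jutting 26 mm out from the half's front edge, 30 to 130 mm above the bench. Point: 110 mm up, 148 mm from the hinge axis, 6.5 mm from the lug's tip. The point's y axis points squarely out of that face. Shut, the two lugs meet face to face
- jacket_right_lug (a point): the same for the right half; here the outer face looks along the point's -y axis
- lid: loose round steel lid, knob up. Origin: centre of the underside of its locating disc (74 mm wide, 8 tall, 4 mm play in the pot). Above it a 108 mm wide rim from 8 to 14 mm, a step (80 wide) to 18, a thin stem to 30, and a round black knob 30 mm wide from 30 to 50 mm above the origin. On the pot the origin is 97 mm above the bench. 0.17 to 0.35 kg
- round_pad: round cork pad, 130 mm wide, 8 mm thick, fixed to the bench to the left or right in front of the heater, empty; origin under its centre, at bench level
- square_pad: square cork pad, 120 mm, 8 mm thick, fixed on the other side, with the jar on it; origin under its centre
- jar: bystander: closed amber glass jar, 56 mm wide, 60 mm tall, standing on the square cork pad; origin under its middle
- spool: bystander: small wooden thread spool, 40 mm wide and tall, standing; origin under its middle
- tin: bystander: flat closed steel polish tin, 68 mm wide, 22 mm tall; origin under its middle
- hammer: bystander: hammer lying along the far edge of the bench; origin under its middle
- brush: bystander: brush lying on the far left of the bench; origin under its middle
- awl: bystander: screwdriver-like awl lying on the far right of the bench; origin under its middle
- shoe: bystander: black laced man's shoe, 280 mm long, standing on the right; origin under its middle
Mind the look-alikes: they are no part of the job. Several things have the shape of the lid; the one meant has the colours described above.

How it is judged:
By the outcome, as a careful person would: the job done as asked, in the order asked, and still so for the second after the job is handed in, with the robot touching nothing.
It also fails if it takes over 58 s, if anything falls off the work surface, if the arm or the gripper's body presses on something with over 40 N, if the wrist force passes 120 N, or if a joint passes its speed limit or range.

## Working session

There is one attempt and no reset: what is moved stays moved. The work goes in short steps, Python scripts to look and compute and a tool call to move; the robot and the scene stay as the last step left them, time stands still between calls to the robot, and variables do not carry over. Pictures are saved under pics/ and viewed, at most 11 in all, crops included, and the job is handed in when it is done.

Besides the shell and the picture viewer there is one more tool, called after ">>>" by a JSON object that holds its "api" and its "payload". move_arm: Moves the arm, as the interface text tells. Its arguments: {"type":"object","properties":{"offset":{"type":"array"},"yaw":{"type":"array"},"gripper":{"type":"number"},"grip_force":{"type":"number"}},"required":["offset","yaw"]}

```bash
mkdir -p pics
cat > h.py <<'E'
import numpy as np, cv2
from bench import r
def ray(c,u,v):
    f=c['image'].shape[0]/2/np.tan(np.radians(c['vfov'])/2)
    return f
def pix2plane(c,u,v,z):
    f=ray(c,u,v); d=np.array([(u-c['cx'])/f,-(v-c['cy'])/f,-1.])
    d=np.array(c['rotation'])@d; p=np.array(c['position']); return p+d*(z-p[2])/d[2]
def proj(c,P):
    f=ray(c,0,0); q=np.array(c['rotation']).T@(np.array(P)-c['position'])
    return c['cx']+f*q[0]/-q[2], c['cy']-f*q[1]/-q[2]
E
python3 - <<'E'
from h import *
import pickle
s=r.read_state(); print(s['tcp_pos'],s['tool_rot'],r.grip_depth,s['t'])
D={}
for n in('top','side'):
    c=r.read_camera(n); D[n]=c
    cv2.imwrite(f'pics/{n}0.png',cv2.resize(c['image'][:,:,::-1],(800,600),interpolation=cv2.INTER_CUBIC)); print(n,c['vfov'],c['cx'],c['cy'],c['position'],np.round(c['rotation'],3).tolist(),c.keys())
pickle.dump(D,open('c0.pkl','wb'))
E
```

```text
[0.21881919 0.53120622 0.23049642] [-6.09906843e-01 -3.08139013e+00  2.69483655e-03] 0.0187 0.0
top 52.94717893992387 284.2835673395895 206.4591372324516 [ 0.26137214 -0.06430911  1.35644585] [0.141, -0.155, -1.544] dict_keys(['image', 'vfov', 'cx', 'cy', 'position', 'rotation'])
side 51.399378631244616 288.95727077311983 210.44813770930864 [ 0.07899347 -0.6001549   0.94856176] [0.654, -0.231, -0.6] dict_keys(['image', 'vfov', 'cx', 'cy', 'position', 'rotation'])
```

View pics/top0.png

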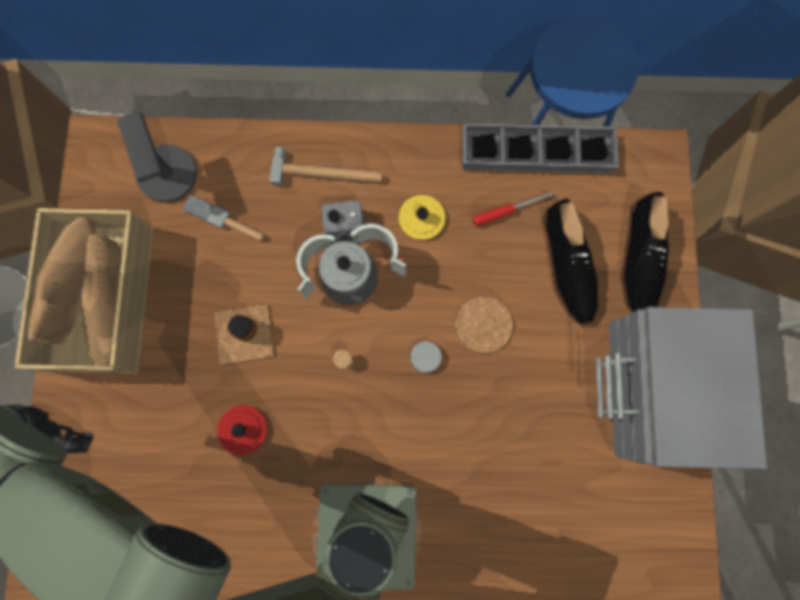

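View pics/side0.png

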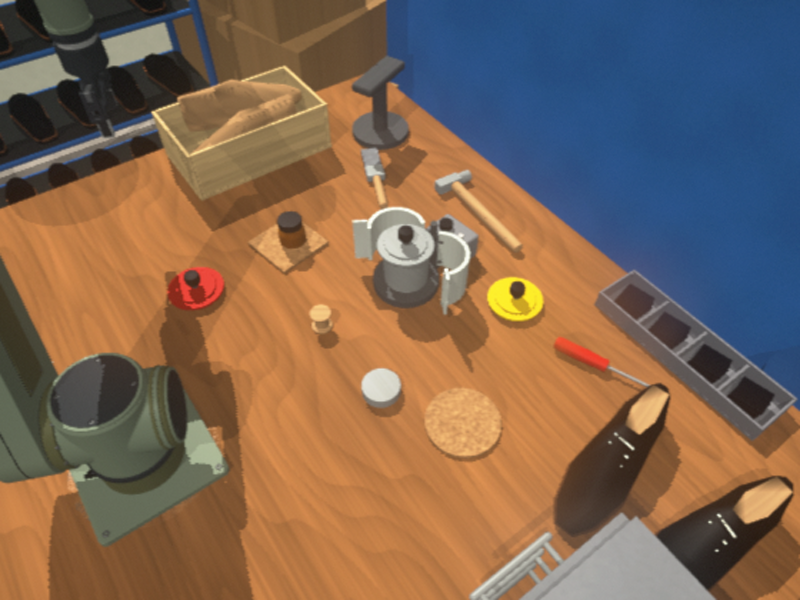

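The top view shows three lids: steel on the pot (345,265), yellow (422,217) and red (242,430). I choose the steel one with the black knob. The round pad is at (484,324), the lugs at (306,287) and (398,268), the tin at (426,357), the spool at (342,359), and the jar on the square pad at (240,327).

```bash
sed -i "s/np.array(c\['rotation'\])/Rotation.from_rotvec(c['rotation']).as_matrix()/; 1a from scipy.spatial.transform import Rotation" h.py
python3 - <<'E'
from h import *
import pickle
D=pickle.load(open('c0.pkl','rb'))
t=D['top'];s=D['side']
S=lambda u:(u+.5)*.7-.5
for n,u,v,z in [('knobtop',344,262,.147),('pad',484,324,.008),('lugL',306,287,.13),('lugR',398,268,.13),('box',343,216,.06),('jar',240,327,.06),('tin',426,357,.022),('spool',342,359,.04),('yknob',422,213,.05)]: print(n,pix2plane(t,S(u),S(v),z).round(4))
for n,u,v,z in [('knobtop',405,233,.137),('pad',463,423,.008),('tin',381,386,.022)]: print('side',n,pix2plane(s,S(u),S(v),z).round(4))
a=cv2.resize(t['image'][150:220,195:295,::-1],(800,560),interpolation=cv2.INTER_CUBIC)
b=cv2.resize(s['image'][130:230,235:345,::-1],(660,600),interpolation=cv2.INTER_CUBIC)
cv2.imwrite('pics/a.png',a);cv2.imwrite('pics/b.png',b)
E
```

```text
knobtop [0.56   0.0573 0.147 ]
pad [ 0.4575 -0.2507  0.008 ]
lugL [0.5091 0.1356 0.13  ]
lugR [ 0.554  -0.0543  0.13  ]
box [0.6877 0.0725 0.06  ]
jar [0.4317 0.2849 0.06  ]
tin [ 0.379 -0.12   0.022]
spool [0.3691 0.0637 0.04  ]
yknob [ 0.7024 -0.105   0.05  ]
side knobtop [0.5618 0.0629 0.137 ]
side pad [ 0.4551 -0.2543  0.008 ]
side tin [ 0.3792 -0.1219  0.022 ]
```

View pics/a.png

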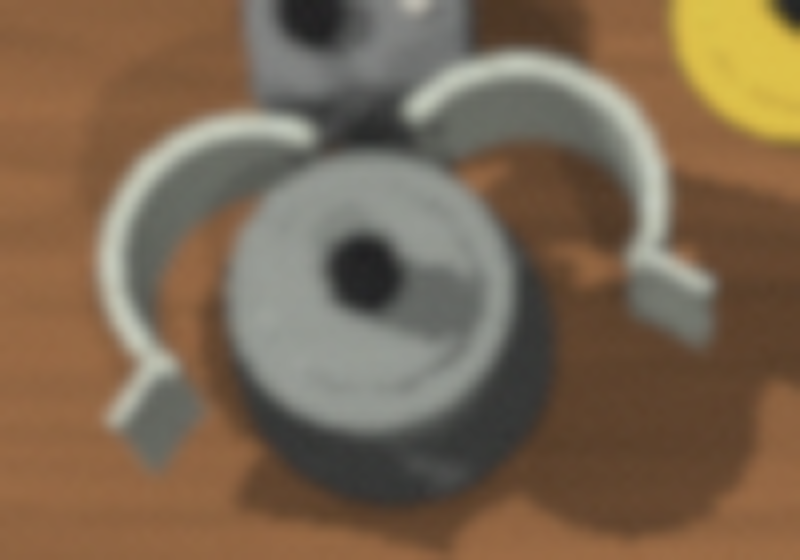

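View pics/b.png

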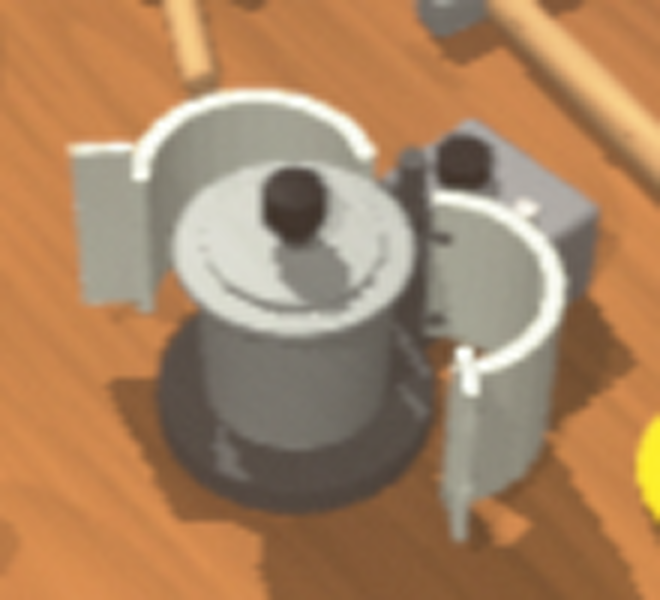

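Crop confirms the choice: steel lid, black knob at (365,270) in crop a, rim centre (372,291). Lug tops: left (160,365)-(112,418), right (645,255)-(712,290).

```bash
cat > m.py <<'E'
from h import *
import pickle
D=pickle.load(open('c0.pkl','rb'))
t=D['top'];s=D['side']
A=lambda x,y,z:pix2plane(t,195+(x+.5)/8-.5,150+(y+.5)/8-.5,z)
B=lambda x,y,z:pix2plane(s,235+(x+.5)/6-.5,130+(y+.5)/6-.5,z)
def tri(pa,pb):
    p=A(*pa,0);q=B(*pb,0);o1=np.array(t['position']);o2=np.array(s['position'])
    d1=p-o1;d2=q-o2
    k=np.linalg.lstsq(np.c_[d1,-d2],o2-o1,rcond=None)[0]
    a=o1+k[0]*d1;b=o2+k[1]*d2
    return ((a+b)/2).round(4),np.linalg.norm(a-b).round(4)
E
python3 - <<'E'
from m import *
print('knob',tri((365,268),(294,205)), A(365,270,.137),B(294,205,.137))
print('rim ',tri((372,291),(294,247)),A(372,291,.111),B(294,247,.111))
print('pillar',A(370,112,.118),B(412,155,.118))
print('lugL in,tip',A(160,365,.13),A(112,418,.13),B(138,147,.13),B(72,149,.13))
print('lugR in,tip',A(645,255,.13),A(712,290,.13),B(465,352,.13),B(470,385,.13))
E
```

```text
knob (array([0.5621, 0.0602, 0.1364]), np.float64(0.0024)) [0.56227925 0.05966244 0.137     ] [0.56054087 0.06013214 0.137     ]
rim  (array([0.5603, 0.0593, 0.1117]), np.float64(0.0002)) [0.56057193 0.05932618 0.111     ] [0.56058119 0.05986398 0.111     ]
pillar [0.62888149 0.06218691 0.118     ] [0.63455201 0.07073432 0.118     ]
lugL in,tip [0.52594674 0.13494471 0.13      ] [0.50547472 0.15164149 0.13      ] [0.52884065 0.1360695  0.13      ] [0.50393368 0.1520076  0.13      ]
lugR in,tip [ 0.57222723 -0.04406782  0.13      ] [ 0.55934746 -0.06942631  0.13      ] [ 0.57259842 -0.04650109  0.13      ] [ 0.56290655 -0.06226232  0.13      ]
```

```bash
cat > go.py <<'E'
from h import *
import sys
def go(x,y,z,ang=None):
    "offset in tool axes (cm) after turning tool x to world angle ang (deg), and yaw needed"
    s=r.read_state(); M=Rotation.from_rotvec(s['tool_rot']).as_matrix()
    a0=np.degrees(np.arctan2(M[1,0],M[0,0])); a=a0 if ang is None else ang
    yaw=-((a-a0+180)%360-180)
    if ang is not None: M=M@Rotation.from_euler('z',yaw,degrees=True).as_matrix()
    o=M.T@(np.array([x,y,z])-s['tcp_pos'])*100
    print('t',round(s['t'],2),'tcp',s['tcp_pos'].round(4),'ang',a0.round(2),'tilt',M[:,2].round(3),'q6',s['joint_pos'][5].round(2),'open',np.round(s['opening'],4),'F',np.round(s['wrist_force'],2),'| yaw',yaw.round(2),'off',o.round(2))
if __name__=='__main__': go(*map(float,sys.argv[1:]))
E
python3 go.py .5615 .0597 .231 186
```

```text
t 0.1 tcp [0.2189 0.5313 0.2306] ang 157.61 tilt [-0.001 -0.001 -1.   ] q6 -0.02 open 0.0854 F [-0.07 -0.33 -0.27] | yaw -28.39 off [-29.15 -50.48   0.  ]
```

>>> {"api": "move_arm", "payload": {"offset": [[0, 0, 0], [0, 0, 0], [0, 0, 0], [0, 0, 0]], "yaw": [-7, -7, -7, -7], "gripper": 1}}

```text
t: 0.6
tcp_pos: [0.2189, 0.5314, 0.2308]
tool_rot: [0.16, -3.137, 0.001]
wrist_force: [0.2, -0.3, 0.3]
opening: 0.0853
finger_force: 0.0
```

>>> {"api": "move_arm", "payload": {"offset": [[-2.1, -3.6, 0], [-2.1, -3.6, 0], [-2.1, -3.6, 0], [-2.1, -3.6, 0], [-2.1, -3.6, 0], [-2.1, -3.6, 0], [-2.1, -3.6, 0], [-2.1, -3.6, 0], [-2.1, -3.6, 0], [-2.1, -3.6, 0]], "yaw": [0, 0, 0, 0, 0, 0, 0, 0, 0, 0]}}

```text
t: 1.85
tcp_pos: [0.4637, 0.1926, 0.231]
tool_rot: [0.153, -3.137, 0.0]
wrist_force: [0.2, -0.5, -0.5]
opening: 0.0856
finger_force: 0.0
```

>>> {"api": "move_arm", "payload": {"offset": [[-2, -3.6, 0], [-2, -3.6, 0], [-2, -3.6, 0], [-2, -3.5, 0], [0, 0, 0], [0, 0, 0]], "yaw": [0, 0, 0, 0, 0, 0]}}

```text
t: 2.6
tcp_pos: [0.5563, 0.0596, 0.2308]
tool_rot: [0.153, -3.136, -0.001]
wrist_force: [0.7, -0.5, 0.1]
opening: 0.0854
finger_force: 0.0
```

```bash
python3 go.py .5615 .0597 .120
python3 - <<'E'
from h import *
c=r.read_camera('wrist'); import pickle; pickle.dump(c,open('w0.pkl','wb'))
cv2.imwrite('pics/w0.png',c['image'][:,:,::-1]); print(c['position'],c['vfov'])
E
```

```text
t 2.6 tcp [0.5563 0.0596 0.2308] ang -174.41 tilt [-0.001  0.    -1.   ] q6 -1.58 open 0.0854 F [ 0.75 -0.47  0.07] | yaw -0.0 off [-0.54 -0.05 11.08]
[0.48905992 0.0527122  0.37460977] 65.70646984690485
```

View pics/w0.png

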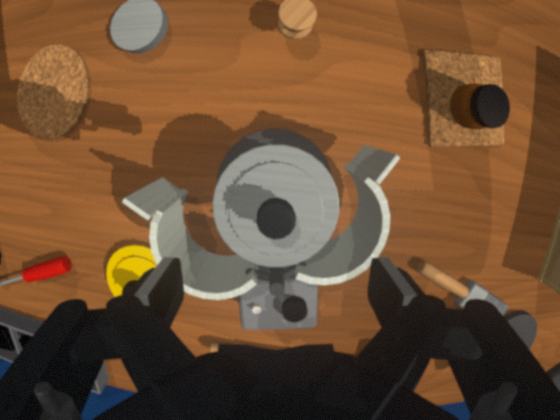

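Wrist view: knob (276,217), pillar (280,276), lug tips at (398,157) and (124,201), round pad (54,91), tin (138,25). I'll refine all of these with the fisheye model.

```bash
cat >> h.py <<'E'
def fish(c,u,v,z):
    f=ray(c,0,0); x,y=u-c['cx'],v-c['cy']; rr=np.hypot(x,y); th=rr/f
    d=np.array([np.sin(th)*x/rr,-np.sin(th)*y/rr,-np.cos(th)])
    d=Rotation.from_rotvec(c['rotation']).as_matrix()@d; p=np.array(c['position']); return (p+d*(z-p[2])/d[2]).round(4)
E
python3 - <<'E'
from h import *
import pickle
c=pickle.load(open('w0.pkl','rb'))
for n,u,v,z in [('knob',276,217,.137),('rim',277,204,.111),('pillar',280,273,.118),('Ltip',398,157,.13),('Lin',373,181,.13),('Rtip',124,202,.13),('Rin',150,219,.13),('pad',54,91,.008),('padl',18,91,.008),('padr',89,91,.008),('tin',138,25,.022)]: print(n,fish(c,u,v,z))
E
```

```text
knob [0.56  0.06  0.137]
rim [0.5564 0.0606 0.111 ]
pillar [0.6164 0.0692 0.118 ]
Ltip [0.5038 0.1514 0.13  ]
Lin [0.5254 0.1334 0.13  ]
Rtip [ 0.562  -0.0675  0.13  ]
Rin [ 0.5744 -0.0434  0.13  ]
pad [ 0.4577 -0.2419  0.008 ]
padl [ 0.4532 -0.314   0.008 ]
padr [ 0.4602 -0.1829  0.008 ]
tin [ 0.3832 -0.1157  0.022 ]
```

>>> {"api": "move_arm", "payload": {"offset": [[-0.45, 0, 2], [0, 0, 2.5], [0, 0, 2.5], [0, 0, 2.1], [0, 0, 1], [0, 0, 1], [0, 0, 0]], "yaw": [0, 0, 0, 0, 0, 0, 0]}}

```text
t: 3.52
tcp_pos: [0.561, 0.0601, 0.1201]
tool_rot: [0.154, -3.137, -0.0]
wrist_force: [0.0, 0.7, 0.4]
opening: 0.0849
finger_force: 0.0
```

>>> {"api": "move_arm", "payload": {"offset": [[0, 0, 0], [0, 0, 0], [0, 0, 0], [0, 0, 0], [0, 0, 0], [0, 0, 0], [0, 0, 0], [0, 0, 0]], "yaw": [0, 0, 0, 0, 0, 0, 0, 0], "gripper": -1, "grip_force": 50}}

```text
t: 4.53
tcp_pos: [0.5616, 0.0599, 0.1209]
tool_rot: [-0.154, 3.137, 0.0]
wrist_force: [-0.7, 0.0, 6.1]
opening: 0.0285
finger_force: 49.3
```

```bash
python3 go.py .561 .0597 .120
```

```text
t 4.53 tcp [0.5616 0.0599 0.1209] ang -174.39 tilt [ 0.001  0.    -1.   ] q6 -1.58 open 0.0285 F [-0.71  0.03  6.09] | yaw -0.0 off [ 0.06 -0.01  0.09]
```

>>> {"api": "move_arm", "payload": {"offset": [[0, 0, -0.5], [0, 0, -1], [0, 0, -1.5], [0, 0, -2], [0, 0, -2.5], [0, 0, -2], [0, 0, 0], [0, 0, 0]], "yaw": [0, 0, 0, 0, 0, 0, 0, 0]}}

```text
t: 5.52
tcp_pos: [0.5608, 0.0598, 0.2148]
tool_rot: [0.154, -3.137, -0.0]
wrist_force: [-0.6, -0.5, -3.1]
opening: 0.0284
finger_force: 49.4
```

```bash
python3 go.py .4565 -.2520 .215
python3 - <<'E'
from h import *
c=r.read_camera('side'); cv2.imwrite('pics/s1.png',cv2.resize(c['image'][60:240,190:400,::-1],(700,600)))
E
```

```text
t 5.53 tcp [0.5608 0.0598 0.2148] ang -174.39 tilt [-0.001 -0.    -1.   ] q6 -1.58 open 0.0284 F [-0.58 -0.5  -3.07] | yaw -0.0 off [ 1.343e+01 -3.001e+01 -1.000e-02]
```

View pics/s1.png

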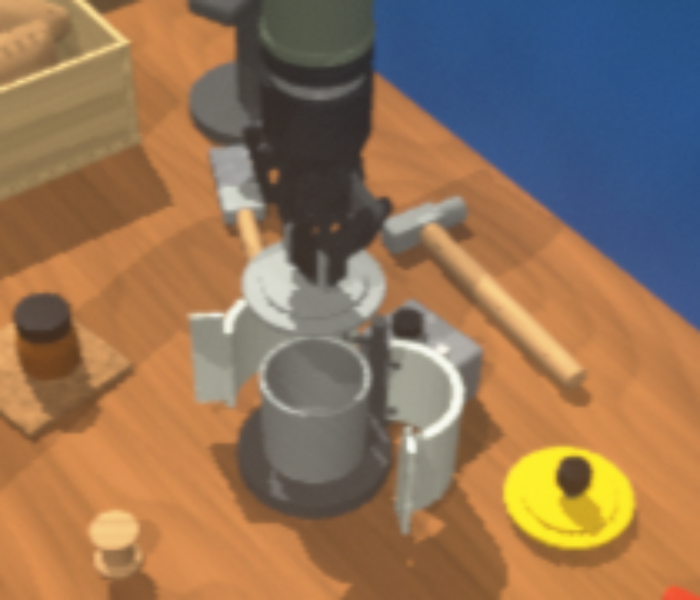

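The lid hangs level in the gripper (313,285) and the pot is open. Carrying it to the pad.

>>> {"api": "move_arm", "payload": {"offset": [[0.5, -1, 0], [0.9, -2, 0], [1.2, -2.7, 0], [1.4, -3.1, 0], [1.4, -3.1, 0], [1.4, -3.1, 0], [1.4, -3.1, 0], [1.4, -3.1, 0], [1.2, -2.7, 0], [1.1, -2.6, 0]], "yaw": [0, 0, 0, 0, 0, 0, 0, 0, 0, 0]}}

```text
t: 6.82
tcp_pos: [0.467, -0.2175, 0.2152]
tool_rot: [0.152, -3.137, 0.0]
wrist_force: [1.1, 0.4, -2.4]
opening: 0.0282
finger_force: 49.5
```

>>> {"api": "move_arm", "payload": {"offset": [[0.9, -2, 0], [0.6, -1.5, 0], [0, 0, 0], [0, 0, 0], [0, 0, 3], [0, 0, 3], [0, 0, 3], [0, 0, 3], [0, 0, 2], [0, 0, 0]], "yaw": [0, 0, 0, 0, 0, 0, 0, 0, 0, 0]}}

```text
t: 8.07
tcp_pos: [0.4566, -0.2505, 0.074]
tool_rot: [0.155, -3.135, -0.004]
wrist_force: [-0.5, -0.0, -1.6]
opening: 0.0282
finger_force: 49.5
```

```bash
python3 go.py .4565 -.2520 .0325
python3 - <<'E'
from h import *
c=r.read_camera('wrist'); cv2.imwrite('pics/w1.png',c['image'][:,:,::-1])
d=r.read_camera('side')
im=np.hstack([c['image'][60:260,130:430],d['image'][200:400,230:430]])[:,:,::-1]
cv2.imwrite('pics/w1.png',cv2.resize(im,(800,320)))
E
```

```text
t 8.07 tcp [ 0.4566 -0.2505  0.074 ] ang -174.32 tilt [-0.003  0.002 -1.   ] q6 -2.19 open 0.0282 F [-0.49 -0.05 -1.63] | yaw -0.0 off [ 0.01 -0.16  4.15]
```

View pics/w1.png

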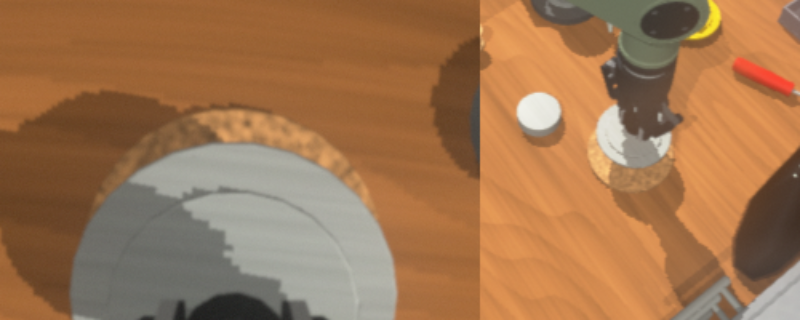

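The lid is over the pad and level, with the lid and pad centres lined up. Lowering gently.

>>> {"api": "move_arm", "payload": {"offset": [[0, -0.1, 1], [0, 0, 1], [0, 0, 0.8], [0, 0, 0.5], [0, 0, 0.4], [0, 0, 0.2], [0, 0, 0.2], [0, 0, 0]], "yaw": [0, 0, 0, 0, 0, 0, 0, 0]}}

```text
t: 9.18
tcp_pos: [0.4574, -0.2528, 0.0343]
tool_rot: [-0.154, 3.138, 0.0]
wrist_force: [0.4, -0.5, -0.9]
opening: 0.0284
finger_force: 49.5
```

>>> {"api": "move_arm", "payload": {"offset": [[0, 0, 0.1], [0, 0, 0.1], [0, 0, 0.05], [0, 0, 0]], "yaw": [0, 0, 0, 0]}}

```text
t: 9.68
tcp_pos: [0.4573, -0.2528, 0.0319]
tool_rot: [0.154, -3.138, -0.0]
wrist_force: [-0.1, -0.0, -0.9]
opening: 0.0285
finger_force: 49.8
```

>>> {"api": "move_arm", "payload": {"offset": [[0, 0, 0.1], [0, 0, 0], [0, 0, 0]], "yaw": [0, 0, 0]}}

```text
t: 10.05
tcp_pos: [0.4574, -0.2528, 0.0318]
tool_rot: [-0.154, 3.137, -0.0]
wrist_force: [-2.6, 2.2, 7.6]
opening: 0.0283
finger_force: 50.4
```

Seated (+7.6 N, at the expected height). Releasing and rising straight up.

>>> {"api": "move_arm", "payload": {"offset": [[0, 0, 0], [0, 0, 0], [0, 0, 0], [0, 0, 0], [0, 0, 0], [0, 0, 0]], "yaw": [0, 0, 0, 0, 0, 0], "gripper": 1}}

```text
t: 10.8
tcp_pos: [0.4574, -0.2528, 0.0308]
tool_rot: [-0.154, 3.138, 0.0]
wrist_force: [-0.7, -0.9, 0.1]
opening: 0.0855
finger_force: 0.0
```

>>> {"api": "move_arm", "payload": {"offset": [[0, 0, -1], [0, 0, -2], [0, 0, -4], [0, 0, -4], [0, 0, -4], [0, 0, -3], [0, 0, 0]], "yaw": [0, 0, 0, 0, 0, 0, 0]}}

```text
t: 11.68
tcp_pos: [0.4586, -0.2535, 0.2138]
tool_rot: [-0.154, 3.132, -0.005]
wrist_force: [-0.4, 0.3, -0.1]
opening: 0.0852
finger_force: 0.0
```

```bash
python3 - <<'E'
from h import *
c=r.read_camera('wrist');d=r.read_camera('side')
import pickle; pickle.dump((c,d),open('w2.pkl','wb'))
im=np.hstack([c['image'][0:300,100:460],d['image'][60:360,180:480]])[:,:,::-1]
cv2.imwrite('pics/w2.png',cv2.resize(im,(792,360)))
H=np.array([.632,.067]);psi=np.radians(5.8)
for sgn,th in((1,.69),(-1,.97)):
  for k in (th,.15):
    a=psi+np.pi-sgn*k; rad=np.array([np.cos(a),np.sin(a)]); n=sgn*np.array([rad[1],-rad[0]])
    for off in (.005+.018,.06): print(sgn,k,off,(H+.148*rad+n*off).round(4),np.degrees(a).round(1))
E
python3 go.py .55 -.15 .2
```

```text
1 0.69 0.023 [0.5217 0.1683] 146.3
1 0.69 0.06 [0.5422 0.1991] 146.3
1 0.15 0.023 [0.4853 0.0972] 177.2
1 0.15 0.06 [0.4871 0.1341] 177.2
-1 0.97 0.023 [ 0.5813 -0.0739] 241.4
-1 0.97 0.06 [ 0.6138 -0.0917] 241.4
-1 0.15 0.023 [0.4944 0.0079] 194.4
-1 0.15 0.06 [ 0.5036 -0.0279] 194.4
t 11.78 tcp [ 0.4569 -0.2525  0.2105] ang -174.39 tilt [-0.  0. -1.] q6 -2.2 open 0.0851 F [-0.42  1.37 -0.28] | yaw -0.0 off [-10.27   9.29   1.05]
```

View pics/w2.png

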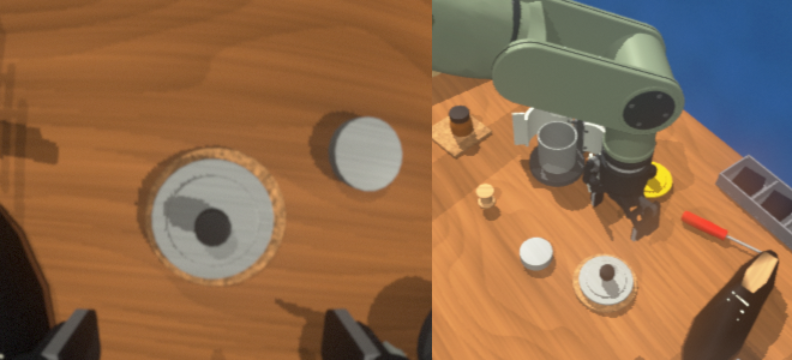

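Run:
```python
from h import *
import pickle
c,d=pickle.load(open('w2.pkl','rb'))
f=lambda x,y,z:fish(c,x/1.2+100,y/1.2,z)[:2]
print('lid',(f(150,220,.02)+f(276,220,.02))/2,(f(213,158,.02)+f(213,283,.02))/2,'knob',f(213,228,.048))
print('pad',(f(148,216,.008)+f(286,216,.008))/2,(f(217,147,.008)+f(217,286,.008))/2)
g=lambda x,y,z:pix2plane(d,(x-432)/1.2+180,y/1.2+60,z)[:2].round(4)
print('side lid',(g(578,280,.02)+g(633,280,.02))/2,(g(606,257,.022)+g(606,306,.022))/2,'pad',(g(573,283,.008)+g(638,283,.008))/2)
```

```text
lid [ 0.45625 -0.2528 ] [ 0.45875 -0.25255] knob [ 0.4576 -0.2527]
pad [ 0.45445 -0.24915] [ 0.4574 -0.2489]
side lid [ 0.45595 -0.2542 ] [ 0.4549 -0.2567] pad [ 0.4566 -0.255 ]
```

The lid sits centred on the pad, knob up, about 4 mm off. Next, the right lug: shut the fingers and go to its outside.

```bash
python3 go.py .614 -.0916 .105
```

```text
t 11.78 tcp [ 0.4569 -0.2525  0.2105] ang -174.39 tilt [-0.  0. -1.] q6 -2.2 open 0.0851 F [-0.42  1.37 -0.28] | yaw -0.0 off [-17.21  14.47  10.55]
```

>>> {"api": "move_arm", "payload": {"offset": [[-2, 2, 0], [-3, 2.5, 0], [-3, 2.5, 0], [-3, 2.5, 0], [-3, 2.5, 0], [-2, 2, 0], [-1.2, 0.4, 0], [0, 0, 0]], "yaw": [0, 0, 0, 0, 0, 0, 0, 0], "gripper": -1, "grip_force": 20}}

```text
t: 12.78
tcp_pos: [0.6143, -0.0928, 0.2095]
tool_rot: [0.155, -3.135, -0.0]
wrist_force: [0.0, 0.6, -0.8]
opening: 0.0005
finger_force: 0.0
```

```bash
python3 go.py .614 -.0916 .105
```

```text
t 12.78 tcp [ 0.6143 -0.0928  0.2095] ang -174.36 tilt [-0.002 -0.    -1.   ] q6 -1.84 open 0.0005 F [ 0.01  0.57 -0.76] | yaw -0.0 off [-0.    0.12 10.45]
```

>>> {"api": "move_arm", "payload": {"offset": [[0, 0.1, 3], [0, 0, 4], [0, 0, 2.5], [0, 0, 1], [0, 0, 0]], "yaw": [0, 0, 0, 0, 0]}}

```text
t: 13.4
tcp_pos: [0.6138, -0.0924, 0.1057]
tool_rot: [0.152, -3.137, -0.0]
wrist_force: [-0.1, -0.4, -0.7]
opening: 0.0003
finger_force: 0.0
```

>>> {"api": "move_arm", "payload": {"offset": [[1.6, 1.1, 0], [1.6, 1.1, 0], [1.1, 0.7, 0], [1.1, 0.7, 0], [1.1, 1, 0], [1.1, 1, 0]], "yaw": [0, 0, 0, 0, 0, 0]}}

```text
t: 14.15
tcp_pos: [0.5328, -0.0429, 0.106]
tool_rot: [-0.154, 3.137, -0.0]
wrist_force: [1.4, -0.1, -0.2]
opening: 0.0
finger_force: 0.5
```

>>> {"api": "move_arm", "payload": {"offset": [[0.9, 1.2, 0], [0.9, 1.2, 0], [0.7, 1.3, 0], [0.6, 1.4, 0], [0.2, 0.7, 0], [0, 0, 0]], "yaw": [0, 0, 0, 0, 0, 0]}}

```text
t: 14.9
tcp_pos: [0.4944, 0.0118, 0.1057]
tool_rot: [0.155, -3.137, -0.0]
wrist_force: [-0.6, -0.6, -0.0]
opening: 0.0001
finger_force: 0.0
```

>>> {"api": "move_arm", "payload": {"offset": [[0, -1.5, 0], [0, 0, -3], [0, 0, -3.5], [-0.5, 3, 0], [-1.2, 4, 0], [-1.5, 4, 0], [-1.5, 4, 0], [-1.5, 4, 0], [-0.5, 1, 0], [0, 0, 0]], "yaw": [0, 0, 0, 0, 0, 0, 0, 0, 0, 0]}}

```text
t: 16.15
tcp_pos: [0.5436, 0.201, 0.1704]
tool_rot: [0.154, -3.137, 0.001]
wrist_force: [0.7, -0.2, -0.1]
opening: 0.0002
finger_force: 0.0
```

```bash
python3 go.py .5422 .1991 .105
python3 - <<'E'
from h import *
c=r.read_camera('wrist');d=r.read_camera('side')
im=np.hstack([c['image'][0:300,60:460],d['image'][60:360,160:460]])[:,:,::-1]
cv2.imwrite('pics/w3.png',cv2.resize(im,(798,342)))
import pickle; pickle.dump((c,d),open('w3.pkl','wb'))
E
```

```text
t 16.15 tcp [0.5436 0.201  0.1704] ang -174.38 tilt [-0.001 -0.001 -1.   ] q6 -1.33 open 0.0002 F [ 0.67 -0.23 -0.12] | yaw -0.0 off [ 0.16 -0.17  6.54]
```

View pics/w3.png

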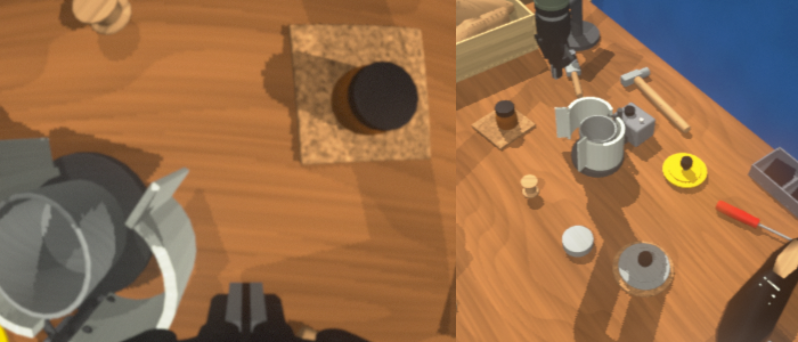

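The right half is nearly shut and the left one still open; the lid stays on its pad. Now the left lug.

>>> {"api": "move_arm", "payload": {"offset": [[0.1, -0.2, 3], [0, 0, 3], [0, 0, 0.5], [1.2, -1.4, 0], [1.2, -1.5, 0], [0.9, -1, 0], [1, -1.1, 0], [0.8, -1.2, 0], [0.8, -1.3, 0], [0.4, -1, 0]], "yaw": [0, 0, 0, 0, 0, 0, 0, 0, 0, 0]}}

```text
t: 17.5
tcp_pos: [0.4876, 0.1081, 0.1058]
tool_rot: [0.153, -3.138, -0.0]
wrist_force: [0.9, 1.1, 0.4]
opening: 0.0003
finger_force: 0.4
```

>>> {"api": "move_arm", "payload": {"offset": [[0.4, -1.1, 0], [0, 0, 0], [0, 1.5, 0], [0, 0, -3], [0, 0, -4], [0, -2, 0], [0.5, -3.9, 0], [0, 0, 0], [0, 0, 0]], "yaw": [0, 0, 0, 0, 0, 0, 0, 0, 0], "gripper": -1}}

```text
t: 18.62
tcp_pos: [0.4846, 0.0544, 0.1757]
tool_rot: [0.154, -3.138, -0.001]
wrist_force: [0.1, -0.6, -0.0]
opening: -0.0002
finger_force: 0.0
```

```bash
python3 - <<'E'
import numpy as np; print(np.array([.632,.067])+.148*np.array([-.995,-.101]))
E
python3 go.py .4848 .0520 .103
python3 - <<'E'
from h import *
c=r.read_camera('wrist');d=r.read_camera('top')
im=np.hstack([c['image'][60:300,130:430],cv2.resize(d['image'][130:230,190:290],(240,240))])[:,:,::-1]
cv2.imwrite('pics/w4.png',cv2.resize(im,(797,354)))
E
```

```text
[0.48474  0.052052]
t 18.62 tcp [0.4846 0.0544 0.1757] ang -174.37 tilt [-0.     0.001 -1.   ] q6 -1.58 open -0.0002 F [ 0.09 -0.64 -0.05] | yaw -0.0 off [ 0.01 -0.24  7.27]
```

View pics/w4.png

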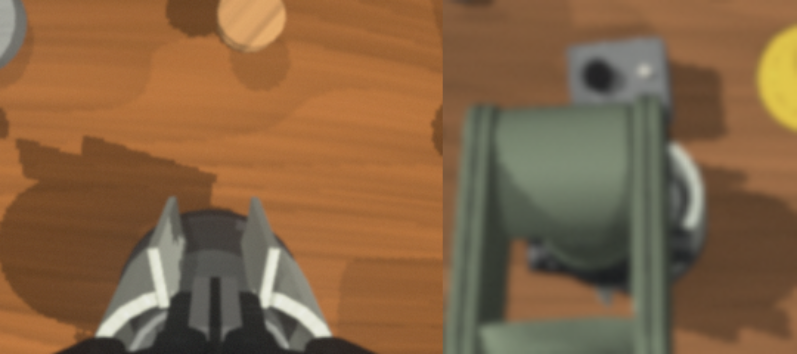

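Run:
```python
from h import *
c=r.read_camera('wrist')
for x,y in [(150,250),(165,305),(278,250),(262,305)]:
    p=fish(c,x/1.476+130,y/1.476+60,.13)[:2]-[.632,.067]; print(x,y,'X',(p@[-.995,-.101]).round(4),'Y',(p@[-.101,.995]).round(4))
```

```text
150 250 X 0.1505 Y -0.0251
165 305 X 0.125 Y -0.0197
278 250 X 0.1505 Y 0.0286
262 305 X 0.1251 Y 0.0226
```

Lug outer faces lie at ±27 mm about the middle plane, which fits inside the open gripper. Open, descend, pinch both shut.

>>> {"api": "move_arm", "payload": {"offset": [[0, -0.2, 0], [0, 0, 0], [0, 0, 0], [0, 0, 0], [0, 0, 0], [0, 0, 0], [0, 0, 3], [0, 0, 3], [0, 0, 1.4], [0, 0, 0]], "yaw": [0, 0, 0, 0, 0, 0, 0, 0, 0, 0], "gripper": 1}}

```text
t: 20.02
tcp_pos: [0.4844, 0.0513, 0.1013]
tool_rot: [0.154, -3.136, -0.0]
wrist_force: [0.4, -0.7, -0.8]
opening: 0.0854
finger_force: 0.0
```

>>> {"api": "move_arm", "payload": {"offset": [[0, 0, 0], [0, 0, 0], [0, 0, 0], [0, 0, 0], [0, 0, 0], [0, 0, 0], [0, 0, 0], [0, 0, 0], [0, 0, 0], [0, 0, 0]], "yaw": [0, 0, 0, 0, 0, 0, 0, 0, 0, 0], "gripper": -1, "grip_force": 20}}

```text
t: 21.28
tcp_pos: [0.4851, 0.0491, 0.1024]
tool_rot: [-0.158, 3.137, -0.007]
wrist_force: [-0.3, -10.0, 4.0]
opening: 0.0102
finger_force: 25.0
```

Opening 10.2 mm equals two 5 mm lugs, so they have met. I'll ease off the side load, release and rise.

>>> {"api": "move_arm", "payload": {"offset": [[0, -0.2, 0], [0, 0, 0], [0, 0, 0], [0, 0, 0]], "yaw": [0, 0, 0, 0]}}

```text
t: 21.78
tcp_pos: [0.4851, 0.0491, 0.1024]
tool_rot: [-0.155, 3.137, -0.001]
wrist_force: [-1.0, -1.9, 5.2]
opening: 0.0102
finger_force: 25.2
```

>>> {"api": "move_arm", "payload": {"offset": [[0, 0, 0], [0, 0, 0], [0, 0, 0], [0, 0, 0], [0, 0, 0], [0, 0, 0]], "yaw": [0, 0, 0, 0, 0, 0], "gripper": 1}}

```text
t: 22.52
tcp_pos: [0.485, 0.0494, 0.1018]
tool_rot: [-0.154, 3.138, 0.0]
wrist_force: [0.4, -0.5, -0.3]
opening: 0.0855
finger_force: 0.0
```

>>> {"api": "move_arm", "payload": {"offset": [[0, 0, -1], [0, 0, -3], [0, 0, -4], [0, 0, -4], [0, 0, -3], [4, 0, 0], [4, 0, 0], [4, 0, 0], [0, 0, 0], [0, 0, 0]], "yaw": [0, 0, 0, 0, 0, 0, 0, 0, 0, 0]}}

```text
t: 23.78
tcp_pos: [0.3663, 0.0377, 0.2526]
tool_rot: [-0.154, 3.135, 0.0]
wrist_force: [-0.2, -1.0, 0.1]
opening: 0.0851
finger_force: 0.0
```

Run:
```python
from h import *
c=r.read_camera('wrist');d=r.read_camera('side')
im=np.hstack([c['image'][120:400,130:430],d['image'][100:380,190:430]])[:,:,::-1]
cv2.imwrite('pics/w5.png',cv2.resize(im,(800,415)))
```

```text
(no output)
```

View pics/w5.png

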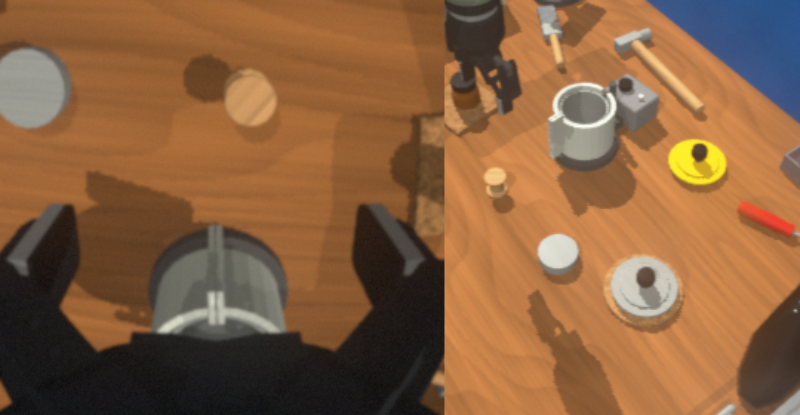

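The lugs meet at (215,305), the jacket is closed around the open pot (583,120), and the lid sits knob up on the pad (645,285). The bystanders look unmoved.

```bash
python3 -c "
from bench import r; print(r.job_done())"
```

```text
the job is handed in; nothing more can be done
None
```

The job is handed in at about 24 s: the lid sits knob up about 4 mm from the middle of the round cork pad, both jacket halves are shut around the open pot with their lugs meeting, and the rest of the bench looked unmoved in the last pictures.

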